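Park and brake the coffee trolley

TASK

The little coffee trolley stands short of its place with its brake only half on, so that the brake shoe drags on the table but does not hold. Flick the brake lever fully up, roll the trolley gently back until both its rubber bumpers rest against the wooden board at the back of the table, then push the lever down until the shoe grips the table firmly, but not so far that it jacks the front casters off the table. Keep the coffee pot and the canister standing in their places on the trolley, never tip the trolley or ram the board, and leave the other things on the table alone.

Things in the scene. Friction and masses are not known exactly. Their poses are not given: they have to be found in the camera images.
- trolley: Table-top trolley: stone slab 150 mm deep (x), 280 wide (y), 16 thick, top 58 mm over the table, on 4 steel ball casters (x = +-61, y = +-122) that roll any way with 5 to 6 N when the brake is off; thin wire gallery 92 mm high at sides and back; 3.9 kg laden. Origin: under the slab's centre, at table height; +x to the bumpers, away from the robot, z up.
- board_front (a point): Centre of the trolley slab's front edge (the side with the lever), 50 mm over the table; trolley axes.
- bumper_left (a point): Tip of the left rubber bumper (18 mm across, sticks out 8 mm behind the slab), at trolley x = +83, y = +110, z = 50 mm.
- bumper_right (a point): Tip of the right rubber bumper, at trolley x = +83, y = -110, z = 50 mm.
- brake_lever (a joint): Brake lever angle, rad: 0 = fully up (released, stop), grows as the bar is pressed down, stop at 0.92; starts at about 0.44. Stiff hinge: it stays where it is left; about 7 N at the bar moves it either way while the shoe is off the table. Pressing takes about 0.34 N more at the bar per N on the shoe. Good: about 13 N on the shoe, felt as about 4.5 N more at the bar than when moving freely.
- lever_bar (a point): Centre of the lever's cross-bar, to pinch or press: round bar with a freely turning rubber sleeve, 14 mm thick, 62 long, level along the trolley's y, held at its ends by two 8 mm arms 72 mm apart, so fingers fit down into the loop between bar and slab. Swings on a 70 mm radius about lever_pin: 35 degrees above level at joint 0 (87 mm over the table), 10 above level (59 mm) at the start, 18 below level (26 mm) at 0.92.
- lever_pin (a point): Middle of the lever's hinge pin, at trolley x = -85, y = 0, z = 47 mm; its axis is the trolley's y. The lever points from here to -x.
- lock_plunger: Brake plunger with its shoe, under the slab at trolley x = -60, y = 0; goes down 24 mm per rad of the lever. From first touch the shoe drags lightly (up to 4 N) over 8 mm of soft spring, then bites: about 10 N per mm, damped, so press slowly. It sits on a screw thread set differently each time, not measured: the bite begins between 0.46 and 0.75 rad. From about 17 to 20 N the shoe lifts the front casters.
- upstand: The fixed wooden back board, 300 mm long, 16 thick, 64 high, at the back of the table. Origin: middle of the lower edge of its front face; x points away from the trolley (square to the face), y along the board, z up.
- moka_centre (a point): Silver coffee pot with black handle (98 mm wide foot, 174 mm high, 0.45 kg) standing loose on the left of the trolley; point about half-way up over the middle of its foot.
- moka_place (a point): Point of the trolley under which the coffee pot stands when in its place.
- canister_centre (a point): Blue square canister with wooden lid (97 mm wide, 150 mm high, 0.25 kg) standing loose on the right of the trolley; point at half height.
- canister_place (a point): Point of the trolley where the canister's centre is when in its place.
- oil_bottle: Oil bottle, 58 mm across, 281 mm high, at the back right; origin under its centre. Leave alone.
- pepper_mill: Wooden pepper mill, 58 mm across, 165 mm high, at the right; origin under its centre. Leave alone.
- salt_shaker: Salt shaker, 44 mm across, 90 mm high, at the right; origin under its centre. Leave alone.
- jam_jar: Jam jar, 72 mm across, 102 mm high, at the left; origin under its centre. Leave alone.
- tea_box: Green tea carton, 67x145x86 mm, at the back left; origin under its centre. Leave alone.
- mug: White mug with small blue flowers, 87x121x96 mm, at the left; origin under its middle. Leave alone.
Not all that is in view belongs to the job. What is shaped like the part that bears canister_centre but purple or red is not meant.

How it is judged:
On the way, in this order (a step that is already met when the one before it is completed fails the run):
1. the lever is up and the shoe is off the table (value of joint brake_lever below 0.15 rad and contact force between lock_plunger and anything else below 0.3 N), for 0.2 s.
2. with the brake off, both bumpers rest against the board (all of step 1 and x of each of bumper_left, bumper_right in the frame of upstand above -0.004 m and y of bumper_left in the frame of upstand below 0.165 m and y of bumper_right in the frame of upstand above -0.165 m), for 0.2 s.
3. the lever is pressed down and the shoe grips the table with the casters down (x of each of bumper_left, bumper_right in the frame of upstand above -0.004 m and y of bumper_left in the frame of upstand below 0.165 m and y of bumper_right in the frame of upstand above -0.165 m and contact force between lock_plunger and anything else above 8 N and angle between trolley's own z axis and vertical below 0.004 rad), for 0.2 s.
At the end, for the whole second after the job is handed in: Both bumper tips within 4 mm of the board's face, the shoe presses on the table with more than 8 N while the trolley leans less than 0.004 rad (front casters down), at rest, coffee pot and canister within 20 mm of their places on the trolley (all of step 3 and horizontal distance between moka_centre and moka_place below 0.02 m and horizontal distance between canister_centre and canister_place below 0.02 m and linear speed of trolley below 0.01 m/s); the robot touches nothing.
It fails at once if the trolley is jacked up or tipped (leans over 0.025 rad) (angle between trolley's own z axis and vertical above 0.025 rad).
It fails at once if the trolley rams the board (over 30 N) (contact force between trolley and upstand above 30 N).
It fails at once if coffee pot or canister tips (angle between any of moka_centre, canister_centre's own z axis and vertical above 0.3 rad).
It fails at once if a bystander is moved (distance of any of oil_bottle, pepper_mill, salt_shaker, jam_jar, tea_box, mug from where it was at the start of the episode above 0.02 m).
It also fails if it takes over 70 s, if anything falls off the work surface, if the arm or the gripper's body presses on something with over 40 N, if the wrist force passes 120 N, or if a joint passes its speed limit or range.

ROBOT

A 7-joint arm with a two-finger parallel gripper is mounted at the origin on a cart in front of the work surface, level with it; the furniture and walls round the work are solid. World frame = base frame: x ahead of the robot, y to its left, z up, the work surface at z = 0. Lengths are in m, angles in rad, forces in N, time in s.
With the tool pointing down it reaches from about 0.425 to 0.925 m from the base axis. Payload 6.8 kg.
Tool frame: the origin (TCP) lies midway between the tips of the shut fingers; the grasp point (between the pads) lies 19 mm behind it; z points along the fingers, y is the line along which they close (so a half turn about z gives the same grasp; the last joint's range is limited). The gripper opens to 85 mm and grips with 20 to 120 N. Pads are 22 mm wide; open, the fingers measure 114 mm over their backs; the gripper's body (76 mm by 85 mm) begins 54 mm behind the grasp point. The pads swing forward as they close: fully open they stand 13 mm farther back than shut.
Start: joints at [1.222, 0.477, 0.022, 1.555, -0.011, 1.109, -0.083], TCP at [0.161, -0.656, 0.231] pointing down, gripper open.
Joint ranges: [-2.96, 2.96], [-0.34, 2.1], [-1.41, 1.46], [0.24, 2.44], [-1.37, 4.51], [0.17, 1.92], [-2.96, 2.96]. Speed limits (rad/s): [2.39, 2.39, 3.14, 3.14, 3.14, 3.14, 3.14].

INTERFACE

Orientations are given as a unit quaternion [w, x, y, z].
In Python, from station import * gives the robot as it stands. The module is installed in compiled form; this text tells all that it offers.
- The arm moves only by the shell command python3 -m jog 'ROWS' [OPENING] [FORCE]. ROWS is JSON, a list of rows, each an object of numbers: "x", "y", "z": the shift along the tool's x, y, z in m; "ax", "ay", "az": the turn, a rotation vector about the tool's x, y, z in rad. In form: [{"x": .., "y": .., "z": .., "ax": .., "ay": .., "az": ..}, ...]. A call has 1 to 12 rows; each row is the pose to reach, as a shift and turn from the pose commanded when the call began, along the tool's axes at that moment; what a row does not reach only later rows make up. A row lasts 1/10 s, in which the tool goes at most 50 mm and 8.59 degrees, less where a joint would pass 70% of its speed; a pose out of reach is approached as far as the arm can. A call with a gripper value outside its range is refused whole. OPENING is the opening, from 0 (shut) to 1 (fully open), set as the call begins (- or left out, the last holds). The fingers move at their own pace and stop on an object; FORCE is the grip in N (left out, the last holds). Time passes only in rows, so rows that repeat a pose let the fingers close. It gives the time, the measured TCP pose, the force, the opening and the grip force at its end, in the units of the state.
- get_obs(): the state, without advancing time (a new reading comes with each control period).
- read_camera(name): name is "scene" or "top" or "wrist"; returns the picture (400x640x3 uint8, red, green, blue); there is no depth.
- camera_params(name): a dict with "K" (3x3 intrinsics, pixels), "origin" and "attitude" of the camera in the world. Camera axes: x right, y up, looking along -z (the intrinsics and any distortion apply to the point x, -y, -z); pixel columns grow to the right and rows downward; lengths in m; the calibration is good to about 2 mm. A picture is of the moment at which its call begins: read the wrist's pose just before it. camera_params takes no time and is no camera call; for the wrist camera it gives the pose at the moment of the call.
- hand_in(): hands the job in; it is judged then, once.
The state is a dict: "t": time; "q": joint angles; "joint_vel": joint speeds; "joint_torque": joint torques, N m; "eef_pos": TCP position; "tool_rot": TCP orientation; "contact_force": force on the tool from outside, world axes, zero at the start; "torque": the same for the moment, N m; "gripper_width": opening from 0.0 (shut) to 1.0 (fully open); "grasp_force": force on a finger pad.
Only numpy, scipy, OpenCV 4.12 (cv2) and the standard library are available. Lean on these libraries where they do the work, as an engineer would, in place of code of your own. Each camera call takes 0.05 s, during which the arm holds its last target. There are 200 camera calls.

## Working session

There is one attempt and no reset: what is moved stays moved. The work goes in short steps, Python scripts to look and compute and a shell command to move; the robot and the scene stay as the last step left them, time stands still between calls to the robot, and variables do not carry over. Pictures are saved under pics/ and viewed, at most 10 in all, crops included, and the job is handed in when it is done.

```bash
mkdir -p pics; python3 - <<'E'
from station import *
import cv2
o=get_obs();print({k:o[k] for k in("t","eef_pos","tool_rot","contact_force","gripper_width")})
for n in("scene","top"):
    p=camera_params(n);print(n,p)
    cv2.imwrite(f"pics/{n}0.png",read_camera(n)[:,:,::-1])
E
```

```text
{'t': 0.0, 'eef_pos': array([ 0.16084049, -0.65494921,  0.23031018]), 'tool_rot': array([-9.00595366e-04,  9.92756718e-01,  1.20138499e-01, -1.72406207e-04]), 'contact_force': array([-0.77582405,  0.36920573, -0.11303585]), 'gripper_width': 0.999032792534504}
scene {'K': array([[464.73026882,   0.        , 321.19416865],
       [  0.        , 464.73026882, 206.18420336],
       [  0.        ,   0.        ,   1.        ]]), 'origin': array([-0.06685609,  0.64619673,  0.87308308]), 'attitude': array([-0.32960563, -0.15989584,  0.39138869,  0.84416132])}
top {'K': array([[361.79731541,   0.        , 321.36084087],
       [  0.        , 361.79731541, 202.78669793],
       [  0.        ,   0.        ,   1.        ]]), 'origin': array([ 0.38155204, -0.01598898,  1.1736219 ]), 'attitude': array([ 0.71123665,  0.0503607 , -0.07110036, -0.69753205])}
```

View pics/scene0.png

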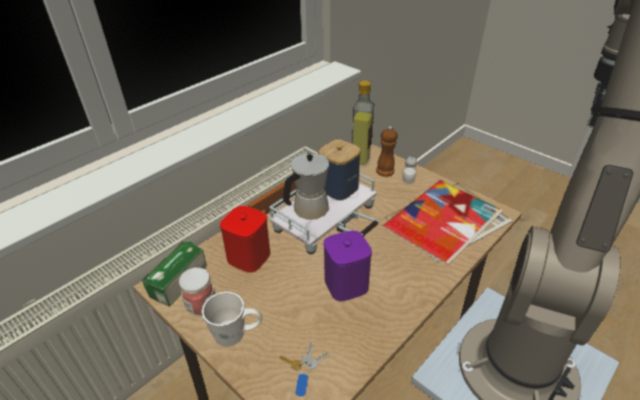

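View pics/top0.png

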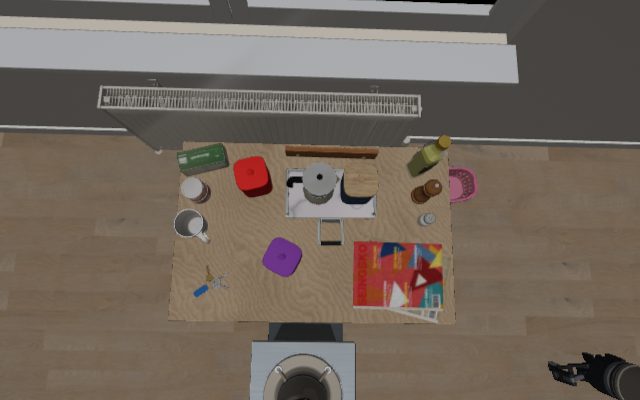

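The top view shows the trolley slab at about (286–376, 169–218), the lever bar near (330, 243), the board near (332, 152) and the purple decoy at (282, 257). I'll enlarge this area to get corner pixels.

```bash
cat > h.py <<'E'
from station import *
import numpy as np, cv2
from scipy.spatial.transform import Rotation as R
def ray(n,u,v,z,p=None):
    p=p or camera_params(n);K=p["K"];q=p["attitude"]
    d=np.array([(u-K[0,2])/K[0,0],-(v-K[1,2])/K[1,1],-1.])
    w=R.from_quat([q[1],q[2],q[3],q[0]]).apply(d);o=np.array(p["origin"])
    return o+w*(z-o[2])/w[2]
E
python3 - <<'E'
import cv2
im=cv2.imread("pics/top0.png")[140:260,270:400]
cv2.imwrite("pics/crop.png",cv2.resize(im,None,fx=5,fy=5,interpolation=cv2.INTER_CUBIC)[:600])
E
```

```text
(no output)
```

View pics/crop.png

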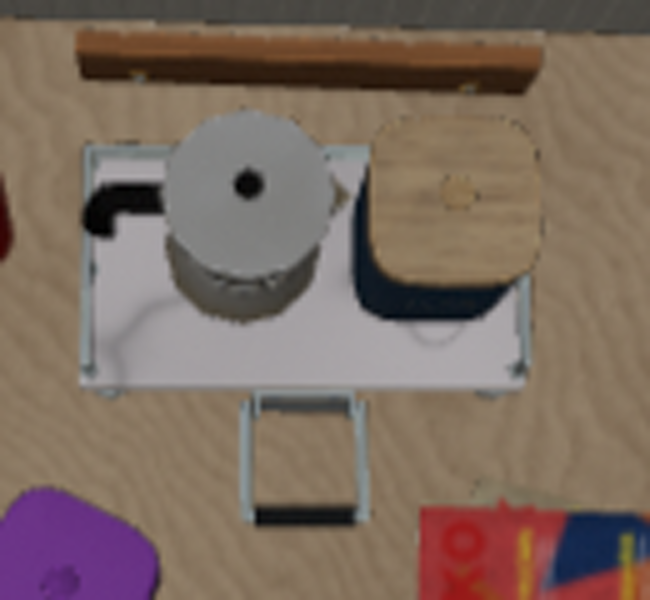

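The crop shows the black bar at crop (255–357, 516), the slab's front corners at (80, 386) and (525, 388), and the board's lower front edge from (84, 80) to (527, 93).

```bash
python3 - <<'E'
from h import *
c=lambda x,y,z:ray("top",(x+.5)/5-.5+270,(y+.5)/5-.5+140,z)
P=dict(FL=c(80,386,.058),FR=c(525,388,.058),barL=c(255,516,.059),barR=c(357,516,.059),bdL=c(84,80,0),bdR=c(527,93,0),bdTL=c(78,55,.064),bdTR=c(532,69,.064),purple=c(160,560,.15),mag=c(420,508,0))
for k,v in P.items():print(k,v.round(4))
f=P["FL"]-P["FR"];print("width",np.linalg.norm(f),"yaw",np.arctan2(-f[0],f[1]))
b=P["bdL"]-P["bdR"];print("board",np.linalg.norm(b),"yaw",np.arctan2(-b[0],b[1]))
b=P["bdTL"]-P["bdTR"];print("boardT",np.linalg.norm(b),"yaw",np.arctan2(-b[0],b[1]))
E
```

```text
FL [0.5292 0.063  0.058 ]
FR [ 0.5337 -0.2143  0.058 ]
barL [ 0.4509 -0.0469  0.059 ]
barR [ 0.452  -0.1097  0.059 ]
bdL [0.7441 0.0714 0.    ]
bdR [ 0.7428 -0.2277  0.    ]
bdTL [0.7407 0.071  0.064 ]
bdTR [ 0.7392 -0.2195  0.064 ]
purple [0.4197 0.0084 0.15  ]
mag [ 0.4617 -0.1555  0.    ]
width 0.27732918603989215 yaw 0.016386742488432946
board 0.29906804305690543 yaw -0.004136373131769436
boardT 0.2904799025686293 yaw -0.005307828587575343
```

```bash
python3 -m jog '[{"x":0.035,"y":-0.041,"az":-0.11},{"x":0.07,"y":-0.082,"az":-0.22},{"x":0.105,"y":-0.123,"az":-0.33},{"x":0.14,"y":-0.164,"az":-0.45},{"x":0.175,"y":-0.205,"az":-0.56},{"x":0.21,"y":-0.246,"az":-0.67},{"x":0.245,"y":-0.287,"az":-0.78},{"x":0.28,"y":-0.328,"az":-0.9},{"x":0.315,"y":-0.369,"az":-1.01},{"x":0.35,"y":-0.41,"az":-1.12},{"x":0.385,"y":-0.451,"az":-1.23},{"x":0.42,"y":-0.492,"az":-1.345}]' 1 40
python3 - <<'E'
from h import *
o=get_obs();p=camera_params("wrist");im=read_camera("wrist");cv2.imwrite("pics/w1.png",im[:,:,::-1])
q=o["tool_rot"];print(o["eef_pos"],R.from_quat([q[1],q[2],q[3],q[0]]).as_matrix().round(4),o["contact_force"],o["t"])
import json;json.dump({k:np.array(v).tolist() for k,v in p.items()},open("w1.json","w"))
E
```

```text
[ 0.16082178 -0.65501305  0.23043475] [[ 9.712e-01  2.384e-01 -5.000e-04]
 [ 2.384e-01 -9.712e-01  1.600e-03]
 [-1.000e-04 -1.600e-03 -1.000e+00]] [ 0.06063     0.09759244 -0.599299  ] 0.1validation failed for argument at $[0]...
```

View pics/w1.png

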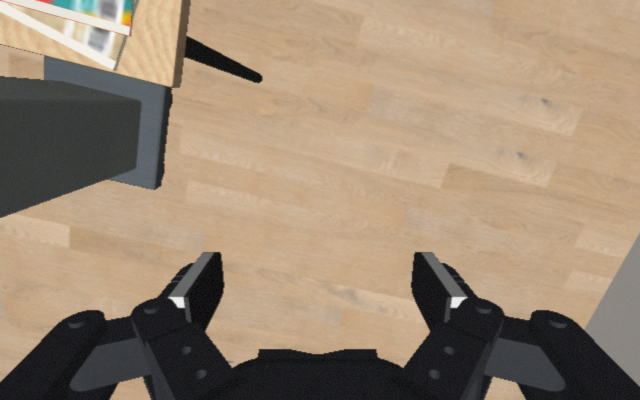

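The picture shows the gripper still at its start over the floor because the call was refused. Each row probably needs all six keys.

```bash
python3 -m jog '[{"x":0.035,"y":-0.041,"z":0,"ax":0,"ay":0,"az":-0.11},{"x":0.07,"y":-0.082,"z":0,"ax":0,"ay":0,"az":-0.22},{"x":0.105,"y":-0.123,"z":0,"ax":0,"ay":0,"az":-0.33},{"x":0.14,"y":-0.164,"z":0,"ax":0,"ay":0,"az":-0.45},{"x":0.175,"y":-0.205,"z":0,"ax":0,"ay":0,"az":-0.56},{"x":0.21,"y":-0.246,"z":0,"ax":0,"ay":0,"az":-0.67},{"x":0.245,"y":-0.287,"z":0,"ax":0,"ay":0,"az":-0.78},{"x":0.28,"y":-0.328,"z":0,"ax":0,"ay":0,"az":-0.9},{"x":0.315,"y":-0.369,"z":0,"ax":0,"ay":0,"az":-1.01},{"x":0.35,"y":-0.41,"z":0,"ax":0,"ay":0,"az":-1.12},{"x":0.385,"y":-0.451,"z":0,"ax":0,"ay":0,"az":-1.23},{"x":0.42,"y":-0.492,"z":0,"ax":0,"ay":0,"az":-1.345}]' 1 40
```

```text
t: 1.35
eef_pos: [0.4308, -0.1177, 0.2315]
tool_rot: [0.0, 0.7, 0.714, -0.0]
contact_force: [2.0, -0.9, 0.0]
gripper_width: 0.999
grasp_force: 0.0
```

```bash
python3 -m jog '[{"x":0,"y":0,"z":0,"ax":0,"ay":0,"az":0},{"x":0,"y":0,"z":0,"ax":0,"ay":0,"az":0}]'
python3 - <<'E'
from h import *
o=get_obs();p=camera_params("wrist");im=read_camera("wrist");cv2.imwrite("pics/w2.png",im[:,:,::-1])
q=o["tool_rot"];print(o["eef_pos"],R.from_quat([q[1],q[2],q[3],q[0]]).as_matrix().round(4),o["contact_force"],o["t"])
import json;json.dump({k:np.array(v).tolist() for k,v in p.items()},open("w2.json","w"))
E
```

```text
t: 1.55
eef_pos: [0.4306, -0.1185, 0.2312]
tool_rot: [-0.0, 0.701, 0.713, -0.0]
contact_force: [-0.2, -0.1, 0.3]
gripper_width: 0.998
grasp_force: 0.0
[ 0.43060488 -0.11851864  0.23117789] [[-1.740e-02  9.998e-01 -3.000e-04]
 [ 9.998e-01  1.740e-02  1.000e-04]
 [ 1.000e-04 -3.000e-04 -1.000e+00]] [-0.23918579 -0.07735143  0.34629847] 1.55
```

View pics/w2.png

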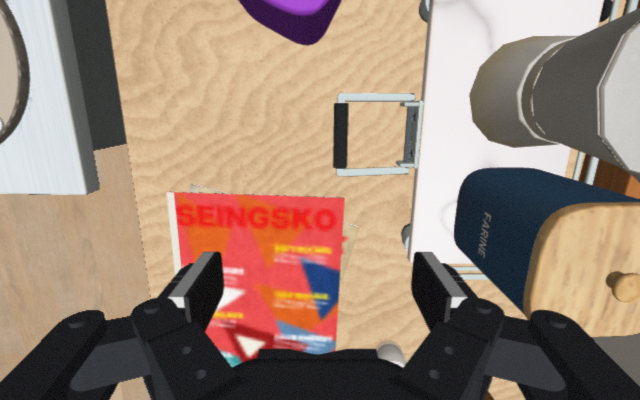

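The wrist view shows the bar from (341, 103) to (341, 168), and the slab's front edge running from about (427, 20) to (413, 240).

```bash
python3 - <<'E'
from h import *
import json;p={k:np.array(v) for k,v in json.load(open("w2.json")).items()}
for z in(.055,.059,.063):print(z,ray("",341,103,z,p).round(4),ray("",341,168,z,p).round(4))
print(ray("",427.5,20,.058,p),ray("",413,240,.058,p), ray("",404,102,.05,p),ray("",404,166,.05,p))
E
```

```text
0.055 [ 0.4515 -0.0476  0.055 ] [ 0.4539 -0.1104  0.055 ]
0.059 [ 0.4512 -0.0476  0.059 ] [ 0.4536 -0.1096  0.059 ]
0.063 [ 0.4509 -0.0476  0.063 ] [ 0.4533 -0.1088  0.063 ]
[0.52474188 0.02376783 0.058     ] [ 0.53358796 -0.18651153  0.058     ] [ 0.51268651 -0.04564224  0.05      ] [ 0.51862121 -0.10821555  0.05      ]
```

```bash
python3 -m jog '[{"x":0.02,"y":0.012,"z":0.01,"ax":0,"ay":0,"az":-0.005},{"x":0.04,"y":0.0225,"z":0.03,"ax":0,"ay":0,"az":-0.01},{"x":0.04,"y":0.0225,"z":0.06,"ax":0,"ay":0,"az":-0.01},{"x":0.04,"y":0.0225,"z":0.09,"ax":0,"ay":0,"az":-0.01},{"x":0.04,"y":0.0225,"z":0.12,"ax":0,"ay":0,"az":-0.01},{"x":0.04,"y":0.0225,"z":0.145,"ax":0,"ay":0,"az":-0.01},{"x":0.04,"y":0.0225,"z":0.165,"ax":0,"ay":0,"az":-0.01},{"x":0.04,"y":0.0225,"z":0.18,"ax":0,"ay":0,"az":-0.01},{"x":0.04,"y":0.0225,"z":0.19,"ax":0,"ay":0,"az":-0.01},{"x":0.04,"y":0.0225,"z":0.191,"ax":0,"ay":0,"az":-0.01}]' 1 40
python3 -m jog '[{"x":0,"y":0,"z":0,"ax":0,"ay":0,"az":0},{"x":0,"y":0,"z":0,"ax":0,"ay":0,"az":0},{"x":0,"y":0,"z":0,"ax":0,"ay":0,"az":0},{"x":0,"y":0,"z":0,"ax":0,"ay":0,"az":0},{"x":0,"y":0,"z":0,"ax":0,"ay":0,"az":0}]' 0.45 40
```

```text
t: 2.6
eef_pos: [0.4513, -0.0804, 0.0393]
tool_rot: [-0.001, 0.699, 0.715, -0.001]
contact_force: [0.5, 0.9, 0.5]
gripper_width: 1.002
grasp_force: 0.0
t: 3.1
eef_pos: [0.4526, -0.0792, 0.0406]
tool_rot: [0.0, 0.698, 0.716, 0.0]
contact_force: [-1.0, 0.5, -0.2]
gripper_width: 0.45
grasp_force: 0.0
```

```bash
python3 -m jog '[{"x":0,"y":0,"z":0,"ax":0,"ay":0,"az":0},{"x":0,"y":0,"z":0,"ax":0,"ay":0,"az":0},{"x":0,"y":0,"z":0,"ax":0,"ay":0,"az":0},{"x":0,"y":0,"z":0,"ax":0,"ay":0,"az":0},{"x":0,"y":0,"z":0,"ax":0,"ay":0,"az":0}]' 0 40
```

```text
t: 3.6
eef_pos: [0.4522, -0.0792, 0.0403]
tool_rot: [-0.0, 0.698, 0.716, -0.0]
contact_force: [-0.7, -1.1, 4.0]
gripper_width: 0.149
grasp_force: 39.0
```

```bash
python3 -m jog '[{"x":0,"y":0.0006,"z":-0.003,"ax":0,"ay":0,"az":0},{"x":0,"y":0.0013,"z":-0.006,"ax":0,"ay":0,"az":0},{"x":0,"y":0.0022,"z":-0.009,"ax":0,"ay":0,"az":0},{"x":0,"y":0.0032,"z":-0.0118,"ax":0,"ay":0,"az":0},{"x":0,"y":0.0043,"z":-0.0146,"ax":0,"ay":0,"az":0},{"x":0,"y":0.0055,"z":-0.0174,"ax":0,"ay":0,"az":0},{"x":0,"y":0.0069,"z":-0.02,"ax":0,"ay":0,"az":0},{"x":0,"y":0.0083,"z":-0.0228,"ax":0,"ay":0,"az":0},{"x":0,"y":0.0098,"z":-0.0254,"ax":0,"ay":0,"az":0},{"x":0,"y":0.011,"z":-0.027,"ax":0,"ay":0,"az":0},{"x":0,"y":0.011,"z":-0.027,"ax":0,"ay":0,"az":0}]' 0 60
```

```text
t: 4.7
eef_pos: [0.4632, -0.0789, 0.0674]
tool_rot: [-0.0, 0.698, 0.716, -0.0]
contact_force: [-0.5, -0.7, -7.9]
gripper_width: 0.141
grasp_force: 58.8
```

```bash
python3 - <<'E'
from h import *
im=read_camera("top")
print(get_obs()["contact_force"])
cv2.imwrite("pics/w3.png",cv2.resize(im[140:260,270:400,::-1],None,fx=5,fy=5,interpolation=cv2.INTER_CUBIC))
E
```

```text
[-1.3000287  -0.41002356 -6.2814931 ]
```

View pics/w3.png

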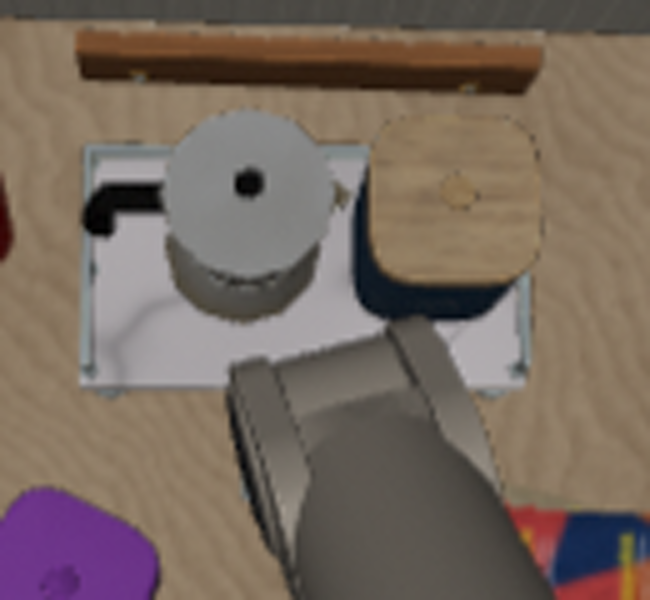

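The trolley hasn't moved: the slab corners are still at crop (80, 386) and (525, 388), and the lever followed the 27 mm lift. Next I'll roll it gently towards the board.

```bash
python3 -m jog '[{"x":0,"y":0.001,"z":0,"ax":0,"ay":0,"az":0},{"x":0,"y":0.003,"z":0,"ax":0,"ay":0,"az":0.002},{"x":0,"y":0.006,"z":0,"ax":0,"ay":0,"az":0.004},{"x":0,"y":0.01,"z":0,"ax":0,"ay":0,"az":0.006},{"x":0,"y":0.014,"z":0,"ax":0,"ay":0,"az":0.008},{"x":0,"y":0.018,"z":0,"ax":0,"ay":0,"az":0.01},{"x":0,"y":0.022,"z":0,"ax":0,"ay":0,"az":0.012},{"x":-0.001,"y":0.026,"z":0,"ax":0,"ay":0,"az":0.014},{"x":-0.001,"y":0.03,"z":0,"ax":0,"ay":0,"az":0.016},{"x":-0.001,"y":0.034,"z":0,"ax":0,"ay":0,"az":0.018},{"x":-0.001,"y":0.037,"z":0,"ax":0,"ay":0,"az":0.02},{"x":-0.001,"y":0.039,"z":0,"ax":0,"ay":0,"az":0.02}]'
python3 -m jog '[{"x":0,"y":0.001,"z":0,"ax":0,"ay":0,"az":0},{"x":0,"y":0.002,"z":0,"ax":0,"ay":0,"az":0},{"x":0,"y":0.003,"z":0,"ax":0,"ay":0,"az":0},{"x":0,"y":0.004,"z":0,"ax":0,"ay":0,"az":0},{"x":0,"y":0.005,"z":0,"ax":0,"ay":0,"az":0},{"x":0,"y":0.006,"z":0,"ax":0,"ay":0,"az":0}]'
python3 - <<'E'
from h import *
im=read_camera("top")
print(get_obs()["contact_force"],get_obs()["torque"])
cv2.imwrite("pics/w4.png",cv2.resize(im[140:260,270:400,::-1],None,fx=5,fy=5,interpolation=cv2.INTER_CUBIC))
E
```

```text
t: 5.95
eef_pos: [0.5002, -0.0786, 0.0671]
tool_rot: [-0.001, 0.705, 0.709, -0.002]
contact_force: [-7.8, 0.9, 1.9]
gripper_width: 0.145
grasp_force: 59.7
t: 6.55
eef_pos: [0.5061, -0.0787, 0.0671]
tool_rot: [-0.001, 0.705, 0.709, -0.002]
contact_force: [-8.4, 0.4, 1.7]
gripper_width: 0.142
grasp_force: 59.7
[-6.30321155 -0.63762882  0.04936581] [0.06490908 1.40021547 0.12110696]
```

View pics/w4.png

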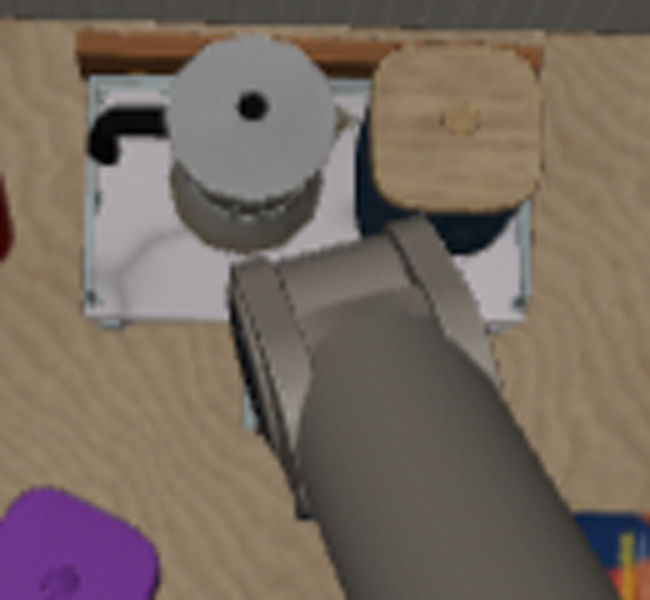

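The front corners are now at crop (85, 319) and (525, 321), so the trolley has come about 43 mm with roughly 10 mm to go. I'll creep on and watch the force.

```bash
python3 - <<'E'
from h import *
c=lambda x,y,z:ray("top",(x+.5)/5-.5+270,(y+.5)/5-.5+140,z)
print(c(85,319,.058),c(525,321,.058))
E
python3 -m jog '[{"x":0,"y":0.001,"z":0,"ax":0,"ay":0,"az":0},{"x":0,"y":0.002,"z":0,"ax":0,"ay":0,"az":0},{"x":0,"y":0.003,"z":0,"ax":0,"ay":0,"az":0},{"x":0,"y":0.004,"z":0,"ax":0,"ay":0,"az":0},{"x":0,"y":0.005,"z":0,"ax":0,"ay":0,"az":0}]'
python3 -m jog '[{"x":0,"y":0.001,"z":0,"ax":0,"ay":0,"az":0},{"x":0,"y":0.002,"z":0,"ax":0,"ay":0,"az":0}]'
python3 -m jog '[{"x":0,"y":0.001,"z":0,"ax":0,"ay":0,"az":0},{"x":0,"y":0.001,"z":0,"ax":0,"ay":0,"az":0}]'
```

```text
[0.57136526 0.06127342 0.058     ] [ 0.57618837 -0.21468476  0.058     ]
t: 7.1
eef_pos: [0.5111, -0.0787, 0.0671]
tool_rot: [-0.001, 0.705, 0.709, -0.002]
contact_force: [-8.4, 0.0, 1.6]
gripper_width: 0.14
grasp_force: 59.7
t: 7.3
eef_pos: [0.5131, -0.0787, 0.0671]
tool_rot: [-0.001, 0.705, 0.709, -0.002]
contact_force: [-8.4, -0.1, 1.5]
gripper_width: 0.14
grasp_force: 59.7
t: 7.5
eef_pos: [0.5137, -0.0785, 0.067]
tool_rot: [-0.002, 0.705, 0.709, -0.002]
contact_force: [-8.6, 0.9, 1.8]
gripper_width: 0.141
grasp_force: 59.7
```

```bash
for i in 1 2; do python3 -m jog '[{"x":0,"y":0.001,"z":0,"ax":0,"ay":0,"az":0},{"x":0,"y":0.001,"z":0,"ax":0,"ay":0,"az":0}]' | sed -n '2p;4p'; python3 -c "
from station import *;o=get_obs();print(o['torque'])"; done
```

```text
eef_pos: [0.5138, -0.0785, 0.0669]
contact_force: [-11.7, 1.8, 4.2]
[0.23278859 2.43026222 0.01562524]
eef_pos: [0.5138, -0.0785, 0.0669]
contact_force: [-15.6, 0.8, 7.5]
[0.20582203 3.05840782 0.00337838]
```

```bash
python3 -m jog '[{"x":0,"y":0.001,"z":0,"ax":0,"ay":0,"az":0},{"x":0,"y":0.001,"z":0,"ax":0,"ay":0,"az":0}]' | sed -n '2p;4p'; python3 -c "
from station import *;o=get_obs();print(o['torque'])"
```

```text
eef_pos: [0.5139, -0.0784, 0.0667]
contact_force: [-17.3, 1.0, 9.7]
[ 2.71428178e-01  3.57676432e+00 -2.53779318e-03]
```

```bash
python3 - <<'E'
from h import *
im=read_camera("top")
cv2.imwrite("pics/w5.png",cv2.resize(im[140:220,275:390,::-1],None,fx=6.9,fy=6.9,interpolation=cv2.INTER_CUBIC))
E
```

```text
(no output)
```

View pics/w5.png

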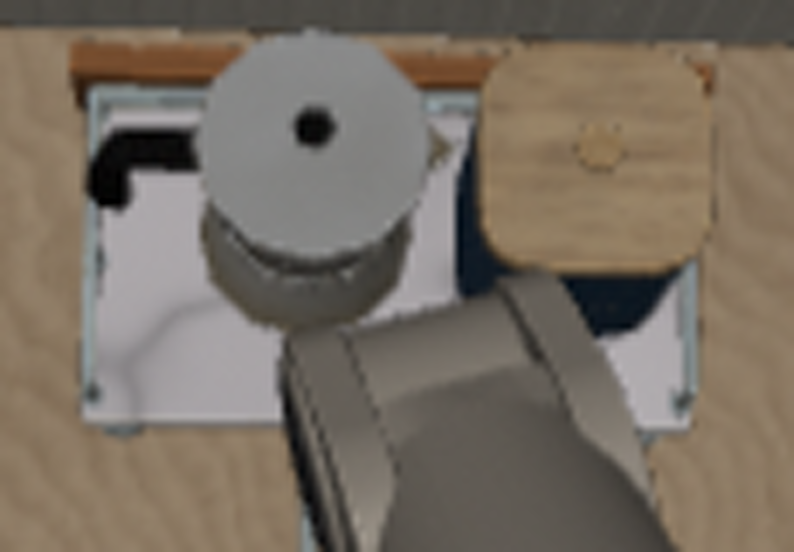

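The front edge now runs from crop (85, 424) to (692, 432). I'll convert that to world and compare it with the board.

```bash
python3 - <<'E'
from h import *
c=lambda x,y,z:ray("top",(x+.5)/6.9-.5+275,(y+.5)/6.9-.5+140,z)
a,b=c(85,424,.058),c(692,432,.058);print(a,b,"yaw",np.arctan2(b[0]-a[0],a[1]-b[1]))
# sub-pixel slab front edge and board front edges by gradient, along columns
from numpy import polyfit
im=read_camera("top").astype(int);g=im.sum(2)
im0=cv2.imread("pics/top0.png").astype(int);g0=im0.sum(2)
def edge(g,cols,r0,r1,z,sgn):
    P=[]
    for u in cols:
        s=cv2.GaussianBlur(g[r0:r1,u].astype(np.float32).reshape(-1,1),(1,3),0).ravel();d=sgn*np.diff(s)
        k=int(np.argmax(d));k=min(max(k,1),len(d)-2)
        den=d[k-1]-2*d[k]+d[k+1];o=.5*(d[k-1]-d[k+1])/den if den else 0
        P.append(ray("top",u,r0+k+.5+o,z))
    P=np.array(P);f=polyfit(P[:,1],P[:,0],1)
    r=P[:,0]-np.polyval(f,P[:,1]);m=abs(r)<2*np.median(abs(r))+1e-4;f=polyfit(P[m,1],P[m,0],1)
    print("x at y=-.078: %.4f yaw %.4f n %d"%(np.polyval(f,-.078),-f[0],m.sum()))
L=[*range(290,314)]
edge(g0,[*range(290,318),*range(345,372)],212,225,.058,-1)
edge(g,[*range(290,313),*range(368,374)],196,209,.058,-1)
edge(g0,range(290,372),150,164,0,1)
E
```

```text
[0.57892092 0.06061587 0.058     ] [ 0.58137622 -0.215558    0.058     ] yaw 0.00889020424534978
x at y=-.078: 0.5317 yaw 0.0126 n 52
x at y=-.078: 0.5843 yaw 0.0304 n 23
x at y=-.078: 0.7424 yaw -0.0097 n 71
```

```bash
for i in 1 2; do python3 -m jog '[{"x":0,"y":0,"z":0,"ax":0,"ay":0,"az":0.008},{"x":0,"y":0,"z":0,"ax":0,"ay":0,"az":0.008}]' | sed -n '2,4p'; python3 -c "
from station import *;o=get_obs();print(o['torque'],o['tool_rot'])"; done
```

```text
eef_pos: [0.5139, -0.0784, 0.0668]
tool_rot: [-0.003, 0.708, 0.706, -0.004]
contact_force: [-17.2, 2.3, 10.6]
[0.36817894 3.47174032 0.14399125] [-0.00335181  0.70783464  0.70635751 -0.00423706]
eef_pos: [0.514, -0.0782, 0.0668]
tool_rot: [-0.003, 0.711, 0.704, -0.004]
contact_force: [-16.8, 2.6, 9.0]
[0.48138041 3.48704742 0.24155707] [-0.00330955  0.71051965  0.70365727 -0.00416319]
```

Both bumpers are seated: the motion stalled and the yaw moment is near zero. Now I'll lower the lever along its arc with a light forward push.

```bash
python3 -m jog '[{"x":0,"y":-0.001,"z":0,"ax":0,"ay":0,"az":0},{"x":0,"y":-0.0015,"z":0,"ax":0,"ay":0,"az":0},{"x":0,"y":-0.0026,"z":0.0018,"ax":0,"ay":0,"az":0},{"x":0,"y":-0.0038,"z":0.0037,"ax":0,"ay":0,"az":0},{"x":0,"y":-0.0053,"z":0.0064,"ax":0,"ay":0,"az":0},{"x":0,"y":-0.0066,"z":0.0091,"ax":0,"ay":0,"az":0},{"x":0,"y":-0.0079,"z":0.012,"ax":0,"ay":0,"az":0},{"x":0,"y":-0.009,"z":0.0148,"ax":0,"ay":0,"az":0},{"x":0,"y":-0.01,"z":0.0177,"ax":0,"ay":0,"az":0},{"x":0,"y":-0.0108,"z":0.0206,"ax":0,"ay":0,"az":0},{"x":0,"y":-0.0112,"z":0.022,"ax":0,"ay":0,"az":0},{"x":0,"y":-0.0112,"z":0.022,"ax":0,"ay":0,"az":0}]'
```

```text
t: 9.8
eef_pos: [0.5043, -0.0782, 0.0451]
tool_rot: [-0.002, 0.71, 0.704, -0.003]
contact_force: [-12.9, 1.0, 7.3]
gripper_width: 0.142
grasp_force: 60.6
```

```bash
python3 -m jog '[{"x":0,"y":-0.0007,"z":0.001,"ax":0,"ay":0,"az":0},{"x":0,"y":-0.0012,"z":0.002,"ax":0,"ay":0,"az":0},{"x":0,"y":-0.0015,"z":0.003,"ax":0,"ay":0,"az":0},{"x":0,"y":-0.0018,"z":0.004,"ax":0,"ay":0,"az":0}]'|sed -n '2p;4p'; for i in 1 2; do python3 -m jog '[{"x":0,"y":-0.0002,"z":0.001,"ax":0,"ay":0,"az":0}]'|sed -n '2p;4p';done
```

```text
eef_pos: [0.5035, -0.0782, 0.0415]
contact_force: [-11.8, 0.7, 8.7]
eef_pos: [0.5033, -0.0782, 0.0405]
contact_force: [-10.9, 0.8, 9.0]
eef_pos: [0.5031, -0.0782, 0.0395]
contact_force: [-12.2, 1.7, 7.7]
```

```bash
for i in 1 2 3; do python3 -m jog '[{"x":0,"y":-0.0004,"z":0.001,"ax":0,"ay":0,"az":0}]'|sed -n '2p;4p';done
```

```text
eef_pos: [0.503, -0.0782, 0.0385]
contact_force: [-10.7, 1.1, 8.0]
eef_pos: [0.5028, -0.0782, 0.0376]
contact_force: [-10.4, 1.0, 8.6]
eef_pos: [0.5027, -0.0782, 0.0367]
contact_force: [-9.8, 0.8, 8.5]
```

```bash
for i in 1 2 3; do python3 -m jog '[{"x":0,"y":-0.0003,"z":0.001,"ax":0,"ay":0,"az":0}]'|sed -n '2p;4p';done
```

```text
eef_pos: [0.5026, -0.0782, 0.0357]
contact_force: [-9.6, 0.6, 8.6]
eef_pos: [0.5024, -0.0782, 0.0348]
contact_force: [-9.1, 1.1, 7.2]
eef_pos: [0.5023, -0.0782, 0.0338]
contact_force: [-9.2, 0.5, 7.2]
```

```bash
for i in 1 2 3; do python3 -m jog '[{"x":0,"y":-0.0001,"z":0.001,"ax":0,"ay":0,"az":0}]'|sed -n '2p;4p';done
```

```text
eef_pos: [0.5023, -0.0782, 0.0328]
contact_force: [-8.4, 1.0, 6.8]
eef_pos: [0.5022, -0.0782, 0.0318]
contact_force: [-8.6, 1.1, 7.8]
eef_pos: [0.5022, -0.0782, 0.0308]
contact_force: [-9.4, 1.1, 7.6]
```

```bash
for i in 1 2; do python3 -m jog '[{"x":0,"y":-0.0001,"z":0.001,"ax":0,"ay":0,"az":0}]'|sed -n '2p;4p';done
```

```text
eef_pos: [0.5021, -0.0782, 0.0298]
contact_force: [-7.9, 1.0, 7.4]
eef_pos: [0.5021, -0.0782, 0.0289]
contact_force: [-8.5, 1.4, 8.2]
```

```bash
for i in 1 2; do python3 -m jog '[{"x":0,"y":0,"z":0.001,"ax":0,"ay":0,"az":0}]'|sed -n '2p;4p';done
```

```text
eef_pos: [0.5021, -0.0782, 0.0279]
contact_force: [-7.9, 1.5, 7.3]
eef_pos: [0.5021, -0.0782, 0.0269]
contact_force: [-8.0, 1.5, 7.2]
```

```bash
for i in 1 2; do python3 -m jog '[{"x":0,"y":0.0001,"z":0.001,"ax":0,"ay":0,"az":0}]'|sed -n '2p;4p';done
```

```text
eef_pos: [0.5022, -0.0782, 0.0258]
contact_force: [-9.0, 0.8, 7.1]
eef_pos: [0.5022, -0.0782, 0.0248]
contact_force: [-8.0, 1.0, 7.3]
```

```bash
for i in 1 2; do python3 -m jog '[{"x":0,"y":0.0001,"z":0.001,"ax":0,"ay":0,"az":0}]'|sed -n '2p;4p';done
```

```text
eef_pos: [0.5022, -0.0782, 0.0238]
contact_force: [-8.2, 1.1, 7.5]
eef_pos: [0.5023, -0.0782, 0.0229]
contact_force: [-9.0, 0.8, 9.9]
```

```bash
for i in 1 2; do python3 -m jog '[{"x":0,"y":0.0002,"z":0.001,"ax":0,"ay":0,"az":0}]'|sed -n '2p;4p';done
```

```text
eef_pos: [0.5024, -0.0782, 0.0219]
contact_force: [-10.1, 1.0, 10.1]
eef_pos: [0.5025, -0.0782, 0.0209]
contact_force: [-9.5, 0.8, 10.4]
```

```bash
python3 -m jog '[{"x":0,"y":0,"z":0,"ax":0,"ay":0,"az":0},{"x":0,"y":0,"z":0,"ax":0,"ay":0,"az":0},{"x":0,"y":0,"z":0,"ax":0,"ay":0,"az":0}]'|sed -n '2p;4p'; python3 -m jog '[{"x":0,"y":0,"z":0,"ax":0,"ay":0,"az":0}]'|sed -n '2p;4p'
```

```text
eef_pos: [0.5025, -0.0782, 0.0209]
contact_force: [-9.6, 1.8, 8.1]
eef_pos: [0.5025, -0.0782, 0.0209]
contact_force: [-9.0, 1.6, 7.7]
```

```bash
for i in 1 2 3; do python3 -m jog '[{"x":0,"y":0,"z":0.0002,"ax":0,"ay":0,"az":0}]'|sed -n '2p;4p';done
```

```text
eef_pos: [0.5025, -0.0782, 0.0207]
contact_force: [-9.9, 0.4, 9.9]
eef_pos: [0.5025, -0.0782, 0.0206]
contact_force: [-9.9, 0.9, 10.8]
eef_pos: [0.5025, -0.0782, 0.0204]
contact_force: [-10.5, 0.7, 10.4]
```

```bash
python3 -m jog '[{"x":0,"y":-0.0008,"z":0,"ax":0,"ay":0,"az":0},{"x":0,"y":-0.0015,"z":0,"ax":0,"ay":0,"az":0},{"x":0,"y":-0.002,"z":-0.0005,"ax":0,"ay":0,"az":0},{"x":0,"y":-0.002,"z":-0.001,"ax":0,"ay":0,"az":0}]'|sed -n '2p;4p'; python3 -m jog '[{"x":0,"y":0,"z":0,"ax":0,"ay":0,"az":0},{"x":0,"y":0,"z":0,"ax":0,"ay":0,"az":0},{"x":0,"y":0,"z":0,"ax":0,"ay":0,"az":0},{"x":0,"y":0,"z":0,"ax":0,"ay":0,"az":0},{"x":0,"y":0,"z":0,"ax":0,"ay":0,"az":0},{"x":0,"y":0,"z":0,"ax":0,"ay":0,"az":0},{"x":0,"y":0,"z":0,"ax":0,"ay":0,"az":0}]' 0.7
```

```text
eef_pos: [0.5025, -0.078, 0.0211]
contact_force: [-2.4, 2.3, -1.6]
t: 14.1
eef_pos: [0.5022, -0.0786, 0.0207]
tool_rot: [0.0, 0.711, 0.703, 0.0]
contact_force: [-0.3, -0.3, 0.3]
gripper_width: 0.696
grasp_force: 0.0
```

```bash
python3 -m jog '[{"x":0,"y":0,"z":-0.01,"ax":0,"ay":0,"az":0},{"x":0,"y":0,"z":-0.03,"ax":0,"ay":0,"az":0},{"x":0,"y":0,"z":-0.05,"ax":0,"ay":0,"az":0},{"x":0,"y":0,"z":-0.06,"ax":0,"ay":0,"az":0},{"x":0,"y":0,"z":-0.06,"ax":0,"ay":0,"az":0}]'|sed -n '2p;4p'; python3 -m jog '[{"x":0,"y":0,"z":0,"ax":0,"ay":0,"az":0},{"x":0,"y":0,"z":0,"ax":0,"ay":0,"az":0},{"x":0,"y":0,"z":0,"ax":0,"ay":0,"az":0},{"x":0,"y":0,"z":0,"ax":0,"ay":0,"az":0},{"x":0,"y":0,"z":0,"ax":0,"ay":0,"az":0},{"x":0,"y":0,"z":0,"ax":0,"ay":0,"az":0},{"x":0,"y":0,"z":0,"ax":0,"ay":0,"az":0},{"x":0,"y":0,"z":0,"ax":0,"ay":0,"az":0}]' 0 60
python3 - <<'E'
from h import *
im=read_camera("scene");cv2.imwrite("pics/s6.png",cv2.resize(im[130:270,240:420,::-1],None,fx=4,fy=4,interpolation=cv2.INTER_CUBIC))
E
```

```text
eef_pos: [0.5033, -0.0788, 0.0823]
contact_force: [0.2, -0.7, -0.0]
t: 15.4
eef_pos: [0.5022, -0.0786, 0.0807]
tool_rot: [0.0, 0.711, 0.703, -0.0]
contact_force: [0.4, 0.7, -0.3]
gripper_width: 0.003
grasp_force: 0.0
```

View pics/s6.png

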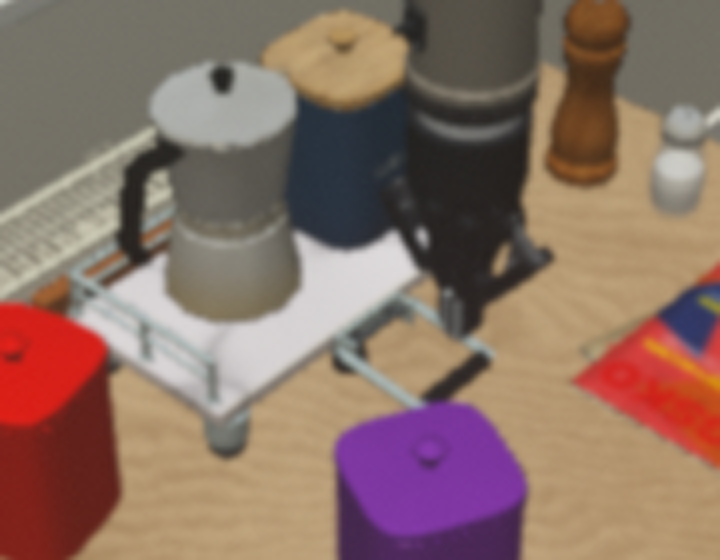

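The pot and canister are standing in place, the lever is down (bar near crop (460, 375)), and the shut fingers are above it. I'll check the grip by pressing lightly from above.

```bash
python3 -m jog '[{"x":0,"y":0,"z":0.01,"ax":0,"ay":0,"az":0},{"x":0,"y":0,"z":0.02,"ax":0,"ay":0,"az":0},{"x":0,"y":0,"z":0.027,"ax":0,"ay":0,"az":0},{"x":0,"y":0,"z":0.03,"ax":0,"ay":0,"az":0},{"x":0,"y":0,"z":0.03,"ax":0,"ay":0,"az":0}]'|sed -n '2p;4p'; for i in 1 2 3; do python3 -m jog '[{"x":0,"y":0,"z":0.001,"ax":0,"ay":0,"az":0}]'|sed -n '2p;4p';done
```

```text
eef_pos: [0.5017, -0.0785, 0.0499]
contact_force: [-0.2, 0.0, 0.3]
eef_pos: [0.5024, -0.0786, 0.0498]
contact_force: [-0.1, 0.1, -0.4]
eef_pos: [0.5024, -0.0786, 0.0489]
contact_force: [0.7, -0.5, 0.0]
eef_pos: [0.5025, -0.0787, 0.0479]
contact_force: [1.1, -0.2, -1.2]
```

```bash
for i in 1 2 3 4; do python3 -m jog '[{"x":0,"y":0,"z":0.0005,"ax":0,"ay":0,"az":0}]'|sed -n '2p;4p';done
```

```text
eef_pos: [0.5023, -0.0786, 0.0473]
contact_force: [-0.4, -0.9, -0.2]
eef_pos: [0.5023, -0.0787, 0.0468]
contact_force: [0.7, -0.1, -0.4]
eef_pos: [0.5023, -0.0787, 0.0464]
contact_force: [-0.4, 0.1, 4.5]
eef_pos: [0.5027, -0.0787, 0.0462]
contact_force: [-1.3, -0.5, 7.4]
```

```bash
for i in 1 2 3; do python3 -m jog '[{"x":0,"y":0,"z":0.0005,"ax":0,"ay":0,"az":0}]'|sed -n '2p;4p';done
```

```text
eef_pos: [0.5031, -0.0787, 0.046]
contact_force: [-0.8, -0.2, 10.0]
eef_pos: [0.5035, -0.0787, 0.0458]
contact_force: [-0.2, -0.5, 11.3]
eef_pos: [0.5037, -0.0787, 0.0455]
contact_force: [-1.1, 0.1, 12.2]
```

Pressing straight down takes about 12 N at the bar, roughly 4.5–5 N over free motion, which is the target grip. I'll lift off and hand in.

```bash
python3 -m jog '[{"x":0,"y":0,"z":-0.002,"ax":0,"ay":0,"az":0},{"x":0,"y":0,"z":-0.01,"ax":0,"ay":0,"az":0},{"x":0,"y":0,"z":-0.03,"ax":0,"ay":0,"az":0},{"x":0,"y":0,"z":-0.06,"ax":0,"ay":0,"az":0},{"x":0,"y":0,"z":-0.09,"ax":0,"ay":0,"az":0},{"x":0,"y":0,"z":-0.1,"ax":0,"ay":0,"az":0},{"x":0,"y":0,"z":-0.1,"ax":0,"ay":0,"az":0},{"x":0,"y":0,"z":-0.1,"ax":0,"ay":0,"az":0}]'|sed -n '1,4p'; python3 -c "
from station import *
print(hand_in())"
```

```text
t: 17.75
eef_pos: [0.5015, -0.0788, 0.1434]
tool_rot: [-0.0, 0.711, 0.703, -0.0]
contact_force: [-0.2, -0.3, 0.5]
the job is handed in; nothing more can be done
None
```

I handed the job in at 17.8 s, with no verdict returned: brake lever flicked up, trolley rolled back until both bumpers appeared to rest on the board (judged by force), and brake pressed to an estimated 12–14 N on the shoe; pot and canister were still standing in the last picture.

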